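# Set a ball bearing in the nest of the arbor press

## Task

Get the arbor press ready to press a bearing: lift the wooden block off the press plate and lay it flat on the bench top. Then slide the ball bearing along the plate, without lifting it off, between the two guide rails and under the ram until it drops flat into its round nest, and only then pull the lever down until the ram's pad rests on the bearing. Leave the gauge, the oil can and the polish tin where they stand, and let go of everything.

Things in the scene. Friction and masses are not known exactly. Their poses are not given: they have to be found in the camera images.
- press: Green bench arbor press bolted on an aluminium plate, top at height 20 mm. Fixed; stands differently each time (yaw -0.15 to 0.2 rad). Origin: on the bench, under the centre of the nest; -x points out of the open feeding side towards the robot, +y left, z up. In its frame the plate covers x -0.200 to 0.055, y -0.155 to 0.155. The column behind the nest starts at x = 0.064.
- nest (a point): Centre of the floor of the nest, a round pocket 6 mm deep and 85 mm across in the plate under the ram (floor at height 14 mm).
- lane_mouth (a point): Point on the plate's top between the flared front ends of the two steel guide rails, 105 mm in front of the nest centre. The rails, 7 mm high, 12 mm wide, run along the press's x axis from -0.075 to 0.050 with inner faces at y = +-0.043; in front they flare outward to (-0.097, +-0.066).
- head_front (a point): Middle of the lower front edge of the press head that hangs over the nest: press x = -0.057, height 0.147; the head is 70 mm wide there. A tool pointing straight down would strike it before the bearing is home: for the last part the tool must lean back, fingers pointing forward and down, 25 to 45 degrees from vertical.
- bearing: Steel ball bearing with black seals, lying flat on the plate, left or right before the rails: outside diameter 80 mm, bore 40 mm (open), 18 mm thick, about 0.37 kg. Origin at the centre of its underside. It slides when pushed with a few newtons; two fingertips 30 to 45 mm apart behind it push it straight. In the nest it has 2 to 3 mm of play all round and its top is 12 mm over the plate.
- pine_block: Loose pine block 45 x 118 x 38 mm (x, y, z of its own frame), 0.14 kg, lying between the guide rails with its length roughly along the lane. Origin at the centre of its underside.
- ram: Steel ram, a 28 mm square bar with a round pad 44 mm across and 12 mm thick at its foot, that moves straight down by 30 mm for each radian of the lever. Origin at the centre of the pad's underside.
- ram_pad (a point): Centre of the underside of the ram's pad: 36 mm over the plate when the lever is up.
- lever (a joint): Angle of the press lever in rad: 0 with the lever up (60 degrees above level), growing as its front end is pulled down, stop at 0.93. The pad meets a seated bearing at about 0.8. It is stiff (about 1 N m, some 8 N at the knob) and stays where it is left.
- lever_knob (a point): Centre of the black ball (34 mm across) at the front end of the lever, 130 mm from the hub. The lever is a 14 mm round bar from the hub to the ball, swinging in an upright plane along the press's x axis, 87.5 mm to the right of the ram (press y = -0.0875).
- lever_hub (a point): Centre of the lever's turning axis, which runs along the press's y axis, at height 0.196.
- gauge: Round instrument standing on its can, 60 mm across its bright rim at the top, 58 mm high, on the plate on the side where the bearing is not. Origin at the centre of its underside. Leave it alone.
- oil_can: Oil can, 67 mm across and 133 mm high with a thin spout, on the bench to the right of the press. Origin at the centre of its underside. Leave it alone.
- polish_tin: Round blue tin, 70 mm across and 26 mm high, on the bench to the right of the press. Origin at the centre of its underside. Leave it alone.
- tilt_stand: Grey assembly stand with a cross bar and four hooked arms, fixed on the bench to the left of the press; keep clear of it. Origin on the bench under its middle; it reaches 0.13 m fore and aft, 0.155 m to either side and up to height 0.265.
- mug_1: Yellow mug, fixed: 83 x 119 x 92 mm. Origin at the centre of its underside.
Mind the look-alikes: they are no part of the job. Leave any purple look-alike of the bearing alone. There is more than one size of the pine_block; the job needs the larger.

How it is judged:
On the way, in this order (a step that is already met when the one before it is completed fails the run):
1. the block lies flat on the bench top (height (world z) of pine_block below 0.008 m and angle between pine_block's own z axis and vertical below 0.1 rad), for 0.2 s.
2. the bearing lies flat in its nest (horizontal distance between bearing and nest below 0.006 m and z of bearing in the frame of press below 0.0165 m and angle between bearing's own z axis and vertical below 0.06 rad), for 0.2 s.
3. the ram's pad rests on the bearing (all of step 2 and z of ram_pad in the frame of bearing below 0.0205 m), for 0.2 s.
At the end, for the whole second after the job is handed in: Block flat on the bench top (within 8 mm); bearing flat in the nest (within 6 mm of its centre, 2.5 mm of its floor); ram pad within 2.5 mm of the bearing's top; gauge, oil can and polish tin upright within 20 mm of where they stood; block and bearing at rest (all of step 1 and all of step 3 and linear speed of each of pine_block, bearing below 0.02 m/s and distance of each of gauge, oil_can, polish_tin from where it was at the start of the episode below 0.02 m and angle between each of gauge, oil_can, polish_tin's own z axis and vertical below 0.2 rad); the robot touches nothing.
It fails at once if the bearing is lifted off the plate (z of bearing in the frame of press above 0.035 m).
It fails at once if the ram is brought down on a bearing that is not in its nest (contact force between ram and bearing above 2 N and z of bearing in the frame of press above 0.018 m).
It fails at once if the gauge is pushed away or tipped (distance of gauge from where it was at the start of the episode above 0.02 m or angle between gauge's own z axis and vertical above 0.4 rad).
It fails at once if the oil can is pushed away or tipped (distance of oil_can from where it was at the start of the episode above 0.02 m or angle between oil_can's own z axis and vertical above 0.4 rad).
It fails at once if the polish tin is pushed away or tipped (distance of polish_tin from where it was at the start of the episode above 0.02 m or angle between polish_tin's own z axis and vertical above 0.4 rad).
It also fails if it takes over 72 s, if anything falls off the work surface, if the arm or the gripper's body presses on something with over 40 N, if the wrist force passes 120 N, or if a joint passes its speed limit or range.

## Robot

A 6-joint arm with a two-finger parallel gripper is mounted at the origin on a cart in front of the work surface, level with it; the furniture and walls round the work are solid. World frame = base frame: x ahead of the robot, y to its left, z up, the work surface at z = 0. Lengths are in m, angles in rad, forces in N, time in s.
With the tool pointing down it reaches from about 0.275 to 0.85 m from the base axis. Payload 5.2 kg.
Tool frame: the origin (TCP) lies at the very end of the fingers, on their centre line; the grasp point (between the pads) lies 19 mm behind it; z points along the fingers, y is the line along which they close (so a half turn about z gives the same grasp; the last joint's range is limited). The gripper opens to 85 mm and grips with 20 to 120 N. Pads are 22 mm wide; open, the fingers measure 114 mm over their backs; the gripper's body (76 mm by 85 mm) begins 54 mm behind the grasp point. The pads swing forward as they close: fully open they stand 13 mm farther back than shut.
Start: joints at [1.111, 0.259, 1.535, -0, 1.348, -0.203], TCP at [0.14, 0.532, 0.231] pointing down, gripper open.
Joint ranges: [-3.14, 3.14], [-0.91, 2.08], [0.19, 2.58], [-1.22, 4.36], [0.22, 2.71], [-3.12, 3.12]. Speed limits (rad/s): [2.57, 2.57, 3.14, 3.14, 3.14, 3.14].

## Interface

Orientations are given as a rotation vector (axis times angle).
In Python, from cell import get_state, optics, order gives the robot as it stands.
- The arm moves only by the tool carry_out, never from a script. Its arguments are lists of equal length, an entry for each row: "offset": the shift along the tool's x, y, z in m, a list of three; "delta_rot": the turn, a rotation vector about the tool's x, y, z in rad, a list of three. In form: {"offset": [[x, y, z], ...], "delta_rot": [[ax, ay, az], ...]}. A call has 1 to 8 rows; each row is the pose to reach, as a shift and turn from the pose commanded when the call began, along the tool's axes at that moment; what a row does not reach only later rows make up. A row lasts 1/10 s, in which the tool goes at most 50 mm and 8.59 degrees, less where a joint would pass 70% of its speed; a pose out of reach is approached as far as the arm can. A call with a gripper value outside its range is refused whole. "fingers" is the closure, from 0 (fully open) to 1 (shut), set as the call begins (left out, the last holds). The fingers move at their own pace and stop on an object; "force" is the grip in N (left out, the last holds). Time passes only in rows, so rows that repeat a pose let the fingers close. It gives the time, the measured TCP pose, the force, the opening and the grip force at its end, in the units of the state.
- get_state(): the state, without advancing time (a new reading comes with each control period).
- optics.read_camera(name): name is "scene" or "top" or "wrist"; returns a dict with "frame" (400x640x3 uint8, blue, green, red), "vfov" (degrees; the focal length in pixels is half the picture's height over the tangent of half this angle, whatever the lens; pixels are square), "cx", "cy" (the principal point, pixels), "k1" (the pictures are not rectified: a ray, as slopes to the right and down, at radius r is drawn at 1 + k1 r^2 times it, then the intrinsics apply), "R" (3x3) and "t" (3): a world point X has camera coordinates R X + t; the wrist camera has in their place "mount" (4x4, takes a point from camera to tool coordinates, whose origin is the TCP and whose axes are the flange's). Camera axes: x right, y down, z forward; pixel columns grow to the right and rows downward; lengths in m; the calibration is good to about 2 mm. A picture is of the moment at which its call begins: read the wrist's pose just before it. There is no depth.
- order.close_job(): hands the job in; it is judged then, once.
Trained networks look in a picture, given as the dict that the camera call returned (one of the last four; its "shot" number tells which), for a name from the list of things; names that differ only in an ending like _2 or _b are one class to them, and where a whole thing is asked for, a point or a joint stands for the part that bears it (a point fixed in the world has none). Each returns a list of dicts, best first, with "score" (0 to 1); they miss things now and then, are a little off and sometimes report something else, mostly with a low value. They report only what shows in the picture. A call takes as long as a camera call. They do not tell look-alikes from the thing itself.
- optics.boxes_of(picture, thing): "location" ([x, y, z] in m, in world coordinates, good to about 4 mm: the middle of the surface that is visible of it).
- optics.place_of(picture, thing): "location" ([x, y, z] in m, in world coordinates, good to about 4 mm: a listed point, or the origin of a listed thing).
The state is a dict: "time_s": time; "joint_pos": joint angles; "joint_velocities": joint speeds; "joint_efforts": joint torques, N m; "eef_pos": TCP position; "tcp_rot": TCP orientation; "contact_force": force on the tool from outside, world axes, zero at the start; "torque": the same for the moment, N m; "gripper_width": finger opening in m; "grasp_force": force on a finger pad.
Only numpy, scipy, OpenCV 4.12 (cv2) and the standard library are available. Lean on these libraries where they do the work, as an engineer would, in place of code of your own. Each camera call takes 0.05 s, during which the arm holds its last target. There are 200 camera calls.

## Working session

There is one attempt and no reset: what is moved stays moved. The work goes in short steps, Python scripts to look and compute and a tool call to move; the robot and the scene stay as the last step left them, time stands still between calls to the robot, and variables do not carry over. Pictures are saved under pics/ and viewed, at most 10 in all, crops included, and the job is handed in when it is done.

Besides the shell and the picture viewer there is one more tool, called as name(argument=value, ...) on one line, values as JSON. carry_out: Moves the arm, as the interface text tells. Its arguments: {"type":"object","properties":{"offset":{"type":"array"},"delta_rot":{"type":"array"},"fingers":{"type":"number"},"force":{"type":"number"}},"required":["offset","delta_rot"]}

```bash
mkdir -p pics; cat > h.py <<'E'
import numpy as np, cv2
from cell import get_state, optics, order
from scipy.spatial.transform import Rotation as Ro
def proj(p,X):
    c=np.array(p["R"])@np.array(X)+np.array(p["t"]); f=p["frame"].shape[0]/2/np.tan(np.radians(p["vfov"])/2)
    s=c[:2]/c[2]; s=s*(1+p["k1"]*(s@s)); return s*f+[p["cx"],p["cy"]]
def ray(p,uv,z):
    "world point on plane z seen at pixel uv"
    f=p["frame"].shape[0]/2/np.tan(np.radians(p["vfov"])/2)
    d=(np.array(uv)-[p["cx"],p["cy"]])/f; s=d.copy()
    for _ in range(20): s=d/(1+p["k1"]*(s@s))
    R=np.array(p["R"]); o=-R.T@np.array(p["t"]); v=R.T@np.array([*s,1]); return o+v*(z-o[2])/v[2]
E
python3 - <<'E'
from h import *
np.set_printoptions(precision=4,suppress=True)
s=get_state(); print(s)
for n in ("top","scene"):
    p=optics.read_camera(n); cv2.imwrite(f"pics/{n}0.png",p["frame"])
    for t in "nest lane_mouth head_front bearing pine_block ram_pad lever_knob lever_hub gauge oil_can polish_tin tilt_stand mug_1 press".split():
        print(n,t,[(np.round(d["location"],3),round(d["score"],2)) for d in optics.place_of(p,t)][:4])
E
```

```text
{'time_s': 0.0, 'joint_pos': array([ 1.1112,  0.2594,  1.5361, -0.    ,  1.348 , -0.2028]), 'joint_velocities': array([ 0.0012,  0.001 , -0.0001,  0.0001, -0.0016, -0.001 ]), 'joint_efforts': array([  0.003 , -44.6028, -29.0574,  -0.0001,   0.0118,  -0.    ]), 'eef_pos': array([0.1394, 0.5315, 0.2305]), 'tcp_rot': array([-0.4021, -3.1152,  0.0027]), 'contact_force': array([-0.3257,  1.088 , -0.3721]), 'torque': array([ 0.0227, -0.0406, -0.0052]), 'grasp_force': 0.0, 'gripper_width': 0.08518908146751598}
top nest [(array([ 0.602, -0.082,  0.015]), 0.92), (array([ 0.655, -0.164,  0.195]), 0.61)]
top lane_mouth [(array([ 0.499, -0.086,  0.02 ]), 0.7), (array([ 0.608, -0.078,  0.001]), 0.29)]
top head_front [(array([ 0.55 , -0.086,  0.147]), 0.84), (array([ 0.6  , -0.077,  0.055]), 0.23)]
top bearing [(array([0.445, 0.005, 0.015]), 0.91), (array([0.437, 0.164, 0.002]), 0.83)]
top pine_block [(array([ 0.493, -0.089,  0.022]), 0.84), (array([0.773, 0.298, 0.001]), 0.49), (array([0.447, 0.012, 0.014]), 0.32)]
top ram_pad [(array([ 0.606, -0.083,  0.052]), 0.68)]
top lever_knob [(array([ 0.5
[... 587 characters left out ...]
 bearing [(array([ 0.549, -0.08 ,  0.142]), 0.75), (array([0.454, 0.01 , 0.02 ]), 0.58), (array([ 0.665, -0.373,  0.003]), 0.55), (array([ 0.44 ,  0.166, -0.   ]), 0.46)]
scene pine_block [(array([ 0.775,  0.297, -0.003]), 0.66), (array([ 0.547, -0.083,  0.147]), 0.5)]
scene ram_pad [(array([ 0.601, -0.081,  0.052]), 0.77)]
scene lever_knob [(array([ 0.501, -0.091,  0.017]), 0.29)]
scene lever_hub []
scene gauge [(array([ 0.456, -0.19 ,  0.019]), 0.51)]
scene oil_can [(array([ 0.664, -0.374,  0.003]), 0.53)]
scene polish_tin []
scene tilt_stand [(array([ 0.5  , -0.091,  0.02 ]), 0.16)]
scene mug_1 [(array([ 0.337, -0.359, -0.   ]), 0.72)]
scene press [(array([ 0.605, -0.084, -0.003]), 0.92)]
```

View pics/top0.png

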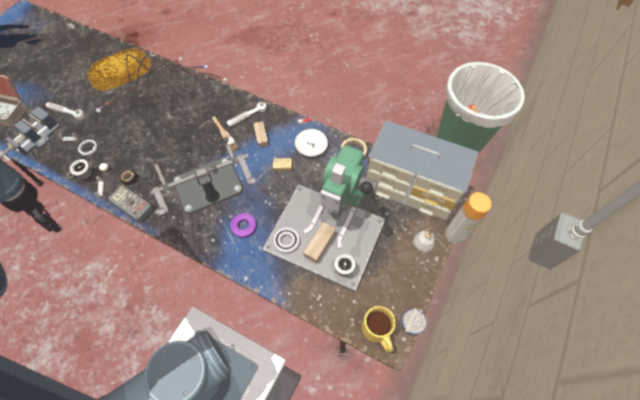

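View pics/scene0.png

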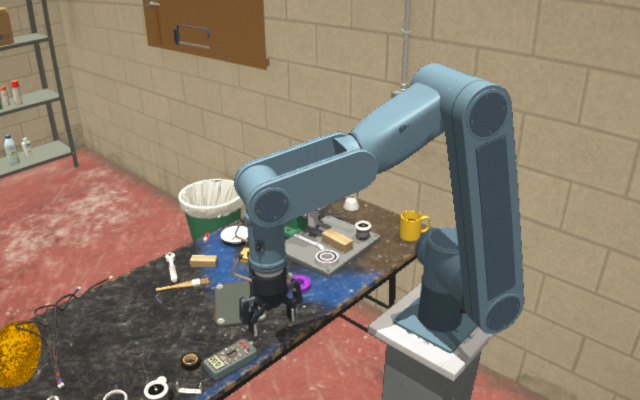

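```bash
cat >> h.py <<'E'
np.set_printoptions(precision=4,suppress=True)
def down(yaw,lean=0):
    "tool y along press +y, fingers tip forward by lean"
    M=np.array([[-1,0,0],[0,1,0],[0,0,-1.]]).T
    return Ro.from_euler('z',yaw)*Ro.from_euler('y',-lean)*Ro.from_matrix(M)
def plan(pos,R,s=None):
    s=s or get_state(); R0=Ro.from_rotvec(s["tcp_rot"])
    d=np.array(pos)-s["eef_pos"]; w=(R0.inv()*R).as_rotvec()
    print("off",R0.inv().apply(d),"rot",w,"rows",max(np.linalg.norm(d)/.05,np.degrees(np.linalg.norm(w))/8.59))
def wpic(name):
    s=get_state(); p=optics.read_camera("wrist"); m=np.array(p["mount"]); Rt=Ro.from_rotvec(s["tcp_rot"]).as_matrix()
    Rwc=Rt@m[:3,:3]; o=Rt@m[:3,3]+s["eef_pos"]; p["R"]=Rwc.T; p["t"]=-Rwc.T@o
    if name: cv2.imwrite(f"pics/{name}.png",p["frame"])
    return p
E
python3 - <<'E'
from h import *
print(down(0.06,0.5).as_matrix()) 
plan([.40,-.08,.32],down(.06)); print(wpic(None)["mount"])
E
```

```text
[[-0.876  -0.06    0.4786]
 [-0.0526  0.9982  0.0287]
 [-0.4794  0.     -0.8776]]
off [-0.4072 -0.5258 -0.0887] rot [-0.     -0.     -0.3168] rows 13.418671715614035
[[-0.0003 -0.9579 -0.2871  0.0725]
 [ 1.     -0.0007  0.0013 -0.001 ]
 [-0.0014 -0.2871  0.9579 -0.1433]
 [ 0.      0.      0.      1.    ]]
```

carry_out(offset=[[-0.03, -0.039, -0.01], [-0.06, -0.078, -0.02], [-0.09, -0.117, -0.03], [-0.12, -0.156, -0.04], [-0.15, -0.195, -0.05], [-0.18, -0.234, -0.06], [-0.21, -0.273, -0.07], [-0.24, -0.312, -0.08]], delta_rot=[[0, 0, -0.03], [0, 0, -0.06], [0, 0, -0.1], [0, 0, -0.14], [0, 0, -0.18], [0, 0, -0.22], [0, 0, -0.27], [0, 0, -0.317]])

```text
time_s: 2.35
eef_pos: [0.292, 0.1691, 0.3117]
tcp_rot: [-0.099, 3.138, 0.0]
contact_force: [0.9, 0.4, 0.0]
gripper_width: 0.0858
grasp_force: 0.0
```

```bash
python3 - <<'E'
from h import *
plan([.40,-.08,.32],down(.06))
E
```

```text
off [-0.0921 -0.2554 -0.0082] rot [0.0002 0.0016 0.003 ] rows 5.431771835078161
```

carry_out(offset=[[-0.015, -0.042, -0.001], [-0.03, -0.084, -0.003], [-0.046, -0.127, -0.004], [-0.062, -0.17, -0.005], [-0.077, -0.213, -0.007], [-0.092, -0.255, -0.008], [-0.092, -0.255, -0.008], [-0.092, -0.255, -0.008]], delta_rot=[[0, 0, 0], [0, 0, 0], [0, 0, 0], [0, 0, 0], [0, 0, 0], [0, 0, 0], [0, 0, 0], [0, 0, 0]])

```text
time_s: 3.15
eef_pos: [0.399, -0.0789, 0.3186]
tcp_rot: [0.09, -3.139, -0.001]
contact_force: [0.0, 0.1, -0.1]
gripper_width: 0.0851
grasp_force: 0.0
```

```bash
python3 - <<'E'
from h import *
print(get_state()["eef_pos"],get_state()["tcp_rot"])
p=wpic("w1")
for t in "nest lane_mouth head_front bearing pine_block ram_pad lever_knob lever_hub gauge press".split():
    print(t,[(np.round(d["location"],3),round(d["score"],2)) for d in optics.place_of(p,t)][:4])
E
```

```text
[ 0.399  -0.0789  0.3186] [ 0.0904 -3.1392 -0.0014]
nest [(array([ 0.604, -0.082,  0.015]), 0.74)]
lane_mouth []
head_front [(array([ 0.546, -0.083,  0.147]), 0.9), (array([ 0.453, -0.187,  0.019]), 0.41)]
bearing [(array([0.452, 0.008, 0.022]), 0.94), (array([ 0.438,  0.162, -0.   ]), 0.9), (array([ 0.335, -0.357, -0.003]), 0.67)]
pine_block [(array([ 0.488, -0.084,  0.02 ]), 0.96), (array([ 0.778,  0.303, -0.002]), 0.54), (array([ 0.606, -0.079,  0.052]), 0.16)]
ram_pad [(array([ 0.604, -0.081,  0.049]), 0.72), (array([ 0.488, -0.086,  0.022]), 0.71)]
lever_knob []
lever_hub []
gauge [(array([ 0.452, -0.187,  0.019]), 0.79), (array([ 0.407, -0.438, -0.004]), 0.22)]
press [(array([ 0.605, -0.08 ,  0.05 ]), 0.66), (array([ 0.602, -0.085, -0.004]), 0.6)]
```

View pics/w1.png

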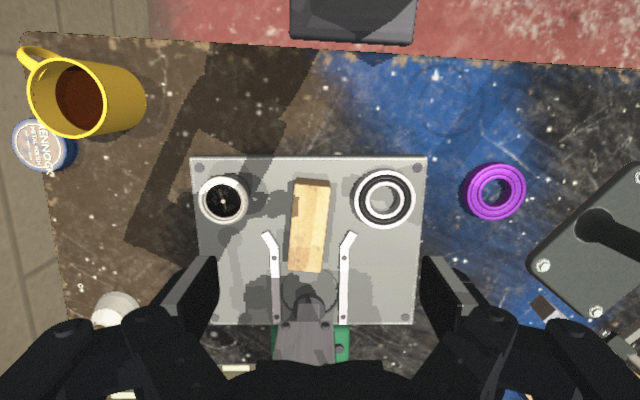

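```bash
cat > m.py <<'E'
from h import *
p=wpic("w2"); f=p["frame"]
c=[ray(p,u,.02) for u in [(190,157),(427,157)]]
print("front corners",c, "yaw",np.arctan2(*(c[0]-c[1])[:2])*1, np.linalg.norm(c[0]-c[1]))
d=(c[1]-c[0])[:2]; yaw=np.arctan2(-d[0],d[1]); mid=(c[0]+c[1])[:2]/2
print("yaw",yaw,"nest",mid+.2*np.array([np.cos(yaw),np.sin(yaw)]))
# rectified crops on plane z=.027 (rails) 1px=0.5mm : rows = x down->up
def rect(z,x0,x1,y0,y1,k=2000):
    P=np.array([[x0,y0],[x1,y0],[x1,y1],[x0,y1]]);
    xs=np.arange(x0,x1,1/k); ys=np.arange(y0,y1,1/k)
    X,Y=np.meshgrid(xs,ys,indexing='ij'); A=np.stack([X,Y,X*0+z],-1)@np.array(p["R"]).T+p["t"]
    s=A[...,:2]/A[...,2:]; s=s*(1+p["k1"]*(s**2).sum(-1,keepdims=True)); F=200/np.tan(np.radians(p["vfov"])/2)
    return cv2.remap(f,(s[...,0]*F+p["cx"]).astype('f4'),(s[...,1]*F+p["cy"]).astype('f4'),1)
im=rect(.02,.36,.66,-.26,.09); cv2.imwrite("pics/r20.png",im)
hsv=cv2.cvtColor(rect(.058,.36,.66,-.26,.09),cv2.COLOR_BGR2HSV)
m=cv2.inRange(hsv,(8,60,120),(28,255,255)); m=cv2.morphologyEx(m,cv2.MORPH_OPEN,np.ones((9,9)))
n,l,st,ce=cv2.connectedComponentsWithStats(m); i=1+st[1:,4].argmax(); cn=cv2.findContours((l==i).astype('u1'),0,1)[0][0]
r=cv2.minAreaRect(cn); b=cv2.boxPoints(r)/2000
print("block ctr",.36+r[0][1]/2000,-.26+r[0][0]/2000,"size",np.array(r[1])/2000,"ang",r[2]); print(b[:,::-1]+[.36,-.26])
cn=[]
E
python3 m.py
```

```text
front corners [array([ 0.4146, -0.2457,  0.02  ]), array([0.3959, 0.0626, 0.02  ])] yaw 3.081150443635277 0.308877593336102
yaw 0.06044220995451608 nest [ 0.6049 -0.0795]
block ctr 0.4900041809082031 -0.08833351135253908 size [0.0456 0.1196] ang 2.5208280086517334
[[ 0.5487 -0.1137]
 [ 0.4293 -0.1085]
 [ 0.4313 -0.0629]
 [ 0.5507 -0.0682]]
```

View pics/r20.png

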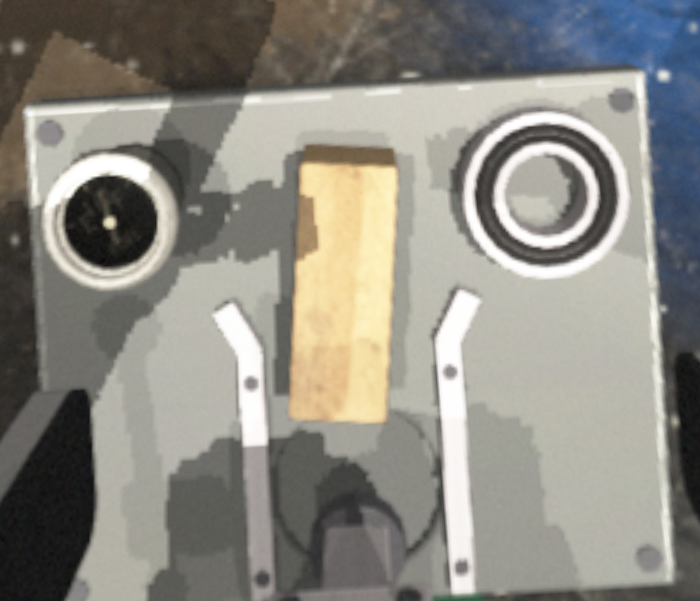

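```bash
python3 - <<'E'
from h import *
R=down(-.044)
plan([.486,-.0883,.10],R);plan([.486,-.0883,.026],R)
E
```

```text
off [-0.0861 -0.0156  0.2191] rot [-0.0001  0.0002  0.1047] rows 4.7180020984818976
off [-0.0861 -0.0156  0.2931] rot [-0.0001  0.0002  0.1047] rows 6.117043201701402
```

carry_out(offset=[[-0.02, -0.004, 0.03], [-0.045, -0.009, 0.07], [-0.07, -0.013, 0.115], [-0.086, -0.0155, 0.16], [-0.086, -0.0155, 0.2], [-0.086, -0.0155, 0.225], [-0.086, -0.0155, 0.235], [-0.086, -0.0155, 0.235]], delta_rot=[[0, 0, 0.03], [0, 0, 0.06], [0, 0, 0.09], [0, 0, 0.105], [0, 0, 0.105], [0, 0, 0.105], [0, 0, 0.105], [0, 0, 0.105]], fingers=0.2, force=40)

```text
time_s: 4.55
eef_pos: [0.4851, -0.0882, 0.0829]
tcp_rot: [-0.07, -3.138, -0.002]
contact_force: [0.1, -0.1, 0.5]
gripper_width: 0.0684
grasp_force: 0.0
```

```bash
python3 - <<'E'
from h import *
R=down(-.044); print(get_state()["gripper_width"])
plan([.486,-.0883,.026],R)
E
```

```text
0.06836565576260539
off [-0.001  -0.0001  0.0569] rot [ 0.001  -0.0027 -0.0009] rows 1.138441171207539
```

Descend, then close.

carry_out(offset=[[0, 0, 0.02], [0, 0, 0.04], [0, 0, 0.055], [0, 0, 0.057], [0, 0, 0.057]], delta_rot=[[0, 0, 0], [0, 0, 0], [0, 0, 0], [0, 0, 0], [0, 0, 0]])

```text
time_s: 5.05
eef_pos: [0.4869, -0.089, 0.0283]
tcp_rot: [0.07, 3.139, -0.001]
contact_force: [0.4, 0.6, 0.1]
gripper_width: 0.069
grasp_force: 0.0
```

carry_out(offset=[[0, 0, 0], [0, 0, 0], [0, 0, 0], [0, 0, 0], [0, 0, 0], [0, 0, 0], [0, 0, -0.01], [0, 0, -0.02]], delta_rot=[[0, 0, 0], [0, 0, 0], [0, 0, 0], [0, 0, 0], [0, 0, 0], [0, 0, 0], [0, 0, 0], [0, 0, 0]], fingers=0.8)

```text
time_s: 5.85
eef_pos: [0.4858, -0.0885, 0.0479]
tcp_rot: [-0.07, -3.141, -0.0]
contact_force: [0.8, 0.1, -1.9]
gripper_width: 0.0443
grasp_force: 41.1
```

carry_out(offset=[[0, 0, -0.03], [0, 0, -0.065], [0.01, 0, -0.1], [0.04, 0, -0.11], [0.06, -0.02, -0.11], [0.066, -0.06, -0.11], [0.066, -0.105, -0.11], [0.066, -0.15, -0.11]], delta_rot=[[0, 0, 0], [0, 0, 0], [0, 0, 0], [0, 0, 0], [0, 0, 0], [0, 0, 0], [0, 0, 0], [0, 0, 0]])

```text
time_s: 6.65
eef_pos: [0.4129, -0.2367, 0.1584]
tcp_rot: [0.069, 3.139, -0.002]
contact_force: [0.8, -0.4, -0.9]
gripper_width: 0.0442
grasp_force: 41.4
```

```bash
python3 - <<'E'
from h import *
R=down(-.044); print(get_state()["eef_pos"])
plan([.50,-.325,.16],R);plan([.50,-.325,.03],R)
E
```

```text
[ 0.4129 -0.2367  0.1584]
off [-0.0909 -0.0844 -0.0013] rot [-0.0013  0.0016 -0.    ] rows 2.4808259408655453
off [-0.0907 -0.0842  0.1287] rot [-0.0013  0.0016 -0.    ] rows 3.5709928653381366
```

carry_out(offset=[[-0.015, -0.03, 0], [-0.035, -0.065, 0], [-0.065, -0.084, 0], [-0.09, -0.084, 0.02], [-0.09, -0.084, 0.055], [-0.09, -0.084, 0.095], [-0.09, -0.084, 0.125], [-0.09, -0.084, 0.135]], delta_rot=[[0, 0, 0], [0, 0, 0], [0, 0, 0], [0, 0, 0], [0, 0, 0], [0, 0, 0], [0, 0, 0], [0, 0, 0]])

```text
time_s: 7.45
eef_pos: [0.4976, -0.3216, 0.0193]
tcp_rot: [-0.07, -3.136, -0.006]
contact_force: [-0.9, 0.8, -0.5]
gripper_width: 0.0447
grasp_force: 41.3
```

carry_out(offset=[[0, 0, 0.005], [0, 0, 0.01], [0, 0, 0.014], [0, 0, 0.0155], [0, 0, 0.0155], [0, 0, 0.0155]], delta_rot=[[0, 0, 0], [0, 0, 0], [0, 0, 0], [0, 0, 0], [0, 0, 0], [0, 0, 0]])

```text
time_s: 8.05
eef_pos: [0.5002, -0.3242, 0.0086]
tcp_rot: [0.07, 3.139, -0.003]
contact_force: [-1.3, 0.3, 5.8]
gripper_width: 0.0443
grasp_force: 42.3
```

carry_out(offset=[[0, 0, 0], [0, 0, 0], [0, 0, 0], [0, 0, -0.01], [0, 0, -0.04], [0, 0, -0.08], [0, 0, -0.12], [0, 0, -0.15]], delta_rot=[[0, 0, 0], [0, 0, 0], [0, 0, 0], [0, 0, 0], [0, 0, 0], [0, 0, 0], [0, 0, 0], [0, 0, 0]], fingers=0.2)

```text
time_s: 8.85
eef_pos: [0.4999, -0.3238, 0.1599]
tcp_rot: [0.07, 3.139, -0.003]
contact_force: [1.4, -0.4, -0.5]
gripper_width: 0.0681
grasp_force: 0.0
```

```bash
python3 - <<'E'
from h import *
p=wpic("w3")
print(get_state()["eef_pos"],[(np.round(d["location"],3),round(d["score"],2)) for d in optics.place_of(p,"pine_block")])
q=optics.read_camera("top")
for t in ("pine_block","bearing"): print([(np.round(d["location"],3),round(d["score"],2)) for d in optics.place_of(q,t)])
plan([.40,-.25,.16],down(.055)); plan([.36,-.05,.16],down(.055))
E
```

```text
[ 0.5019 -0.3256  0.165 ] [(array([ 0.501, -0.321, -0.   ]), 0.6)]
[(array([ 0.505, -0.325,  0.002]), 0.72), (array([ 0.774,  0.301, -0.001]), 0.57)]
[(array([0.448, 0.01 , 0.016]), 0.61)]
off [ 0.1022  0.0685 -0.0037] rot [ 0.0004 -0.0004 -0.0997] rows 2.4617567613328952
off [ 0.1511  0.2665 -0.0036] rot [ 0.0004 -0.0004 -0.0997] rows 6.127790063236702
```

View pics/w3.png

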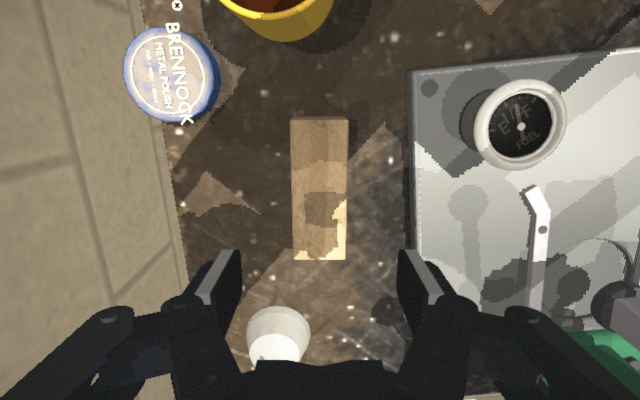

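```bash
cat >> h.py <<'E'
N=np.array([.604,-.0812]); YAW=.055
def W(x,y,z): c,s=np.cos(YAW),np.sin(YAW); return np.array([N[0]+c*x-s*y,N[1]+s*x+c*y,z])
def P(w): c,s=np.cos(YAW),np.sin(YAW); d=np.array(w)[:2]-N; return np.array([c*d[0]+s*d[1],-s*d[0]+c*d[1]])
E
python3 - <<'E'
from h import *
s=get_state(); print(s["joint_pos"],s["gripper_width"])
q=optics.read_camera("top")
for u in [(168,183),(183,212),(243,188),(228,155),(250,182)]: print(u,ray(q,u,0.02))
print("tilt",[(d["location"],d["score"]) for d in optics.boxes_of(q,"tilt_stand")])
print(P([.4515,.0085]))
a=W(-.147,.168,.16); print(a); plan(a,down(YAW+np.pi/2)); plan(W(-.2,.02,.2),down(YAW+np.pi/4))
E
```

```text
[-0.7619  0.3953  1.5304 -0.      1.2165 -2.288 ] 0.06807195840014996
(168, 183) [0.4478 0.4696 0.02  ]
(183, 212) [0.3828 0.3579 0.02  ]
(243, 188) [0.5508 0.2339 0.02  ]
(228, 155) [0.639  0.3535 0.02  ]
(250, 182) [0.5817 0.2257 0.02  ]
tilt [([0.494, -0.3236, 0.0423], 0.16)]
[-0.1473  0.0979]
[0.448  0.0785 0.16  ]
off [ 0.0685  0.3985 -0.0041] rot [ 0.0033 -0.0001 -1.6706] rows 11.143230972411354
off [ 0.1066  0.246  -0.0443] rot [ 0.0027 -0.0012 -0.8852] rows 5.90459842069187
```

carry_out(offset=[[0.03, 0.02, -0.02], [0.06, 0.045, -0.03], [0.09, 0.08, -0.04], [0.107, 0.12, -0.044], [0.107, 0.16, -0.044], [0.107, 0.2, -0.044], [0.107, 0.246, -0.044], [0.107, 0.26, -0.044]], delta_rot=[[0, 0, 0.14], [0, 0, 0.28], [0, 0, 0.42], [0, 0, 0.56], [0, 0, 0.7], [0, 0, 0.84], [0, 0, 0.98], [0, 0, 1.12]], fingers=0.55)

```text
time_s: 10.0
eef_pos: [0.4027, -0.0557, 0.1993]
tcp_rot: [-1.724, -2.622, -0.0]
contact_force: [0.2, -0.5, -0.2]
gripper_width: 0.0386
grasp_force: 0.0
```

```bash
python3 - <<'E'
from h import *
s=get_state(); print(s["joint_pos"],s["gripper_width"])
plan(W(-.147,.168,.13),down(YAW-np.pi/2))
E
```

```text
[-0.4142  0.0239  1.8965  0.0009  1.2245 -0.8219] 0.03863383846842985
off [0.1051 0.0948 0.0695] rot [-0.0021 -0.0027  0.3524] rows 3.152941916803943
```

carry_out(offset=[[0.03, 0.027, 0], [0.06, 0.055, 0.0], [0.09, 0.08, 0.02], [0.105, 0.095, 0.05], [0.105, 0.095, 0.07], [0.105, 0.095, 0.07], [0.105, 0.095, 0.07]], delta_rot=[[0, 0, 0.1], [0, 0, 0.2], [0, 0, 0.3], [0, 0, 0.352], [0, 0, 0.352], [0, 0, 0.352], [0, 0, 0.352]])

```text
time_s: 10.7
eef_pos: [0.4485, 0.0753, 0.1299]
tcp_rot: [-2.153, -2.285, 0.003]
contact_force: [0.5, 0.6, 0.5]
gripper_width: 0.0383
grasp_force: 0.0
```

```bash
python3 - <<'E'
from h import *
s=get_state(); print(P(s["eef_pos"]),s["eef_pos"],s["gripper_width"])
p=wpic("w4")
print([(P(d["location"]),round(d["score"],2)) for d in optics.place_of(p,"bearing")])
plan(W(-.147,.168,.024),down(YAW-np.pi/2))
E
```

```text
[-0.1466  0.1648] [0.4485 0.0753 0.1299] 0.03831798922771034
[(array([-0.1498,  0.0954]), 0.75)]
off [ 0.0037 -0.0017  0.1072] rot [0.001  0.0002 0.0036] rows 2.145929255014468
```

View pics/w4.png

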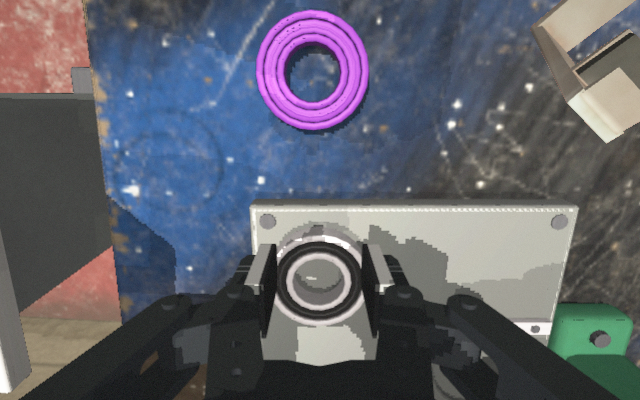

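carry_out(offset=[[0.004, -0.001, 0.03], [0.004, -0.001, 0.065], [0.004, -0.001, 0.095], [0.004, -0.001, 0.106], [0.004, -0.001, 0.106], [0, -0.001, 0.106], [-0.01, -0.001, 0.106], [-0.02, -0.001, 0.106]], delta_rot=[[0, 0, 0], [0, 0, 0], [0, 0, 0], [0, 0, 0], [0, 0, 0], [0, 0, 0], [0, 0, 0], [0, 0, 0]])

```text
time_s: 11.6
eef_pos: [0.4506, 0.0545, 0.0258]
tcp_rot: [2.153, 2.285, 0.003]
contact_force: [-0.7, 6.6, 1.4]
gripper_width: 0.0386
grasp_force: 2.6
```

carry_out(offset=[[-0.009, 0, 0], [-0.018, 0, 0], [-0.027, 0, 0], [-0.036, 0, 0], [-0.045, 0, 0], [-0.053, 0, 0], [-0.06, 0, 0], [-0.06, 0, 0]], delta_rot=[[0, 0, 0], [0, 0, 0], [0, 0, 0], [0, 0, 0], [0, 0, 0], [0, 0, 0], [0, 0, 0], [0, 0, 0]])

```text
time_s: 12.4
eef_pos: [0.4534, -0.0056, 0.025]
tcp_rot: [2.155, 2.284, 0.001]
contact_force: [-0.1, 1.0, 0.6]
gripper_width: 0.0386
grasp_force: 0.4
```

```bash
python3 - <<'E'
from h import *
s=get_state(); print(P(s["eef_pos"]),s["eef_pos"],s["contact_force"])
p=wpic("w5")
print([(P(d["location"]),round(d["score"],2)) for d in optics.place_of(p,"bearing")])
q=optics.read_camera("top");print([(P(d["location"]),round(d["score"],2)) for d in optics.place_of(q,"bearing")])
plan(W(-.147,.047,.024),down(YAW-np.pi/2))
E
```

```text
[-0.1462  0.0837] [ 0.4534 -0.0056  0.025 ] [-0.0697  0.9594  0.5931]
[(array([-0.1488,  0.036 ]), 0.55)]
[(array([-0.1486,  0.0362]), 0.95), (array([-0.1512,  0.2535]), 0.63), (array([-0.1133, -0.2367]), 0.24)]
off [-0.0375 -0.0005  0.0005] rot [-0.      0.0004  0.0043] rows 0.7503232316233391
```

carry_out(offset=[[-0.009, 0, 0], [-0.018, 0, 0], [-0.027, 0, 0], [-0.034, 0, 0], [-0.0365, 0, 0], [-0.0365, 0, 0], [-0.02, 0, 0], [-0.01, 0, -0.03]], delta_rot=[[0, 0, 0], [0, 0, 0], [0, 0, 0], [0, 0, 0], [0, 0, 0], [0, 0, 0], [0, 0, 0], [0, 0, 0]])

```text
time_s: 13.4
eef_pos: [0.4507, -0.0137, 0.052]
tcp_rot: [-2.151, -2.281, 0.006]
contact_force: [-0.2, 0.5, 0.8]
gripper_width: 0.0385
grasp_force: 0.0
```

```bash
python3 - <<'E'
from h import *
q=optics.read_camera("top");print([(P(d["location"]),round(d["score"],2)) for d in optics.place_of(q,"bearing")])
lean=.7
s=get_state(); print(s["eef_pos"],s["joint_pos"])
plan(W(-.25,.0,.12),down(YAW,lean)); plan(W(-.22,.05,.15),down(YAW-np.pi/4,lean/2)) ; plan(W(-.22,.05,.15),down(YAW))
E
```

```text
[(array([-0.1493,  0.0025]), 0.87), (array([-0.1505,  0.2556]), 0.54)]
[ 0.4554 -0.0143  0.0568] [-0.2769  0.2945  1.982  -0.0003  0.8602 -0.3374]
off [-0.0745 -0.1054 -0.0635] rot [-0.5436 -0.544  -1.4954] rows 11.215999617863323
off [-0.0247 -0.075  -0.0935] rot [-0.1329 -0.3286 -0.7721] rows 5.666578349292199
off [-0.0247 -0.075  -0.0935] rot [ 0.0021  0.0049 -1.5651] rows 10.439253483360977
```

carry_out(offset=[[0.01, 0, -0.03], [0.02, -0.02, -0.06], [0.02, -0.05, -0.08], [0.0, -0.07, -0.09], [-0.025, -0.075, -0.09], [-0.04, -0.075, -0.09], [-0.05, -0.075, -0.09], [-0.06, -0.075, -0.09]], delta_rot=[[0, 0, -0.14], [0, 0, -0.28], [0, 0, -0.42], [0, 0, -0.56], [0, 0, -0.7], [0, 0, -0.84], [0, 0, -0.98], [0, 0, -1.12]])

```text
time_s: 14.3
eef_pos: [0.3822, -0.0799, 0.1443]
tcp_rot: [0.603, 3.083, -0.001]
contact_force: [0.3, 0.1, -0.5]
gripper_width: 0.0384
grasp_force: 0.0
```

```bash
python3 - <<'E'
from h import *
s=get_state(); print(s["eef_pos"],s["joint_pos"],P(s["eef_pos"]))
plan(W(-.217,.0,.10),down(YAW))
E
```

```text
[ 0.3822 -0.0799  0.1443] [-0.4933  0.0545  2.0156 -0.0007  1.0707 -1.6776] [-0.2214  0.0135]
off [-0.0097 -0.0103  0.0443] rot [-0.0008  0.0005 -0.4412] rows 2.9426881063351824
```

carry_out(offset=[[-0.003, -0.003, 0.01], [-0.006, -0.006, 0.025], [-0.01, -0.01, 0.04], [-0.01, -0.01, 0.044], [-0.01, -0.01, 0.044], [-0.01, -0.01, 0.044]], delta_rot=[[0, 0, -0.14], [0, 0, -0.28], [0, 0, -0.41], [0, 0, -0.441], [0, 0, -0.441], [0, 0, -0.441]])

```text
time_s: 14.9
eef_pos: [0.3877, -0.0921, 0.1004]
tcp_rot: [0.076, -3.141, 0.0]
contact_force: [-0.4, 0.2, 0.3]
gripper_width: 0.0383
grasp_force: 0.0
```

```bash
python3 - <<'E'
from h import *
s=get_state(); print(s["eef_pos"],s["joint_pos"],P(s["eef_pos"]))
p=wpic("w6");print([(P(d["location"]),round(d["score"],2)) for d in optics.place_of(p,"bearing")])
q=optics.read_camera("top");print([(P(d["location"]),round(d["score"],2)) for d in optics.place_of(q,"bearing")])
plan(W(-.216,.0,.024),down(YAW))
E
```

```text
[ 0.3877 -0.0921  0.1004] [-0.5149  0.1339  2.0577 -0.0003  0.9499 -2.134 ] [-0.2166  0.001 ]
[(array([-0.1469,  0.0026]), 0.76), (array([-0.1503,  0.2512]), 0.66)]
[(array([-0.1497,  0.0015]), 0.57), (array([-0.1495,  0.2509]), 0.48)]
off [-0.0003 -0.001   0.0769] rot [-0.0006  0.0008 -0.0057] rows 1.5372495859255109
```

View pics/w6.png

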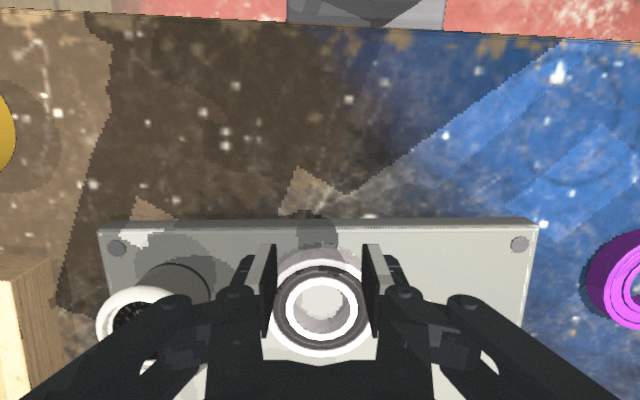

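carry_out(offset=[[0, -0.001, 0.03], [0, -0.001, 0.06], [0, -0.001, 0.076], [0, -0.001, 0.076], [-0.008, -0.001, 0.076], [-0.017, -0.001, 0.076], [-0.026, -0.001, 0.076], [-0.035, -0.001, 0.076]], delta_rot=[[0, 0, -0.005], [0, 0, -0.005], [0, 0, -0.005], [0, 0, -0.005], [0, 0, -0.005], [0, 0, -0.005], [0, 0, -0.005], [0, 0, -0.005]])

```text
time_s: 15.9
eef_pos: [0.423, -0.0909, 0.0251]
tcp_rot: [0.087, -3.139, -0.0]
contact_force: [-5.6, -0.2, 5.0]
gripper_width: 0.0386
grasp_force: 3.0
```

carry_out(offset=[[-0.008, 0, 0], [-0.016, 0, 0], [-0.024, 0, 0], [-0.032, 0, 0], [-0.04, 0, 0], [-0.048, 0, 0], [-0.055, 0, 0], [-0.06, 0, 0]], delta_rot=[[0, 0, 0], [0, 0, 0], [0, 0, 0], [0, 0, 0], [0, 0, 0], [0, 0, 0], [0, 0, 0], [0, 0, 0]])

```text
time_s: 16.7
eef_pos: [0.4825, -0.0876, 0.0248]
tcp_rot: [0.087, -3.139, -0.0]
contact_force: [-6.4, -0.1, 5.5]
gripper_width: 0.0382
grasp_force: 3.7
```

```bash
python3 - <<'E'
from h import *
s=get_state(); print(s["eef_pos"],s["joint_pos"],P(s["eef_pos"]),s["contact_force"])
q=optics.read_camera("top");print([(P(d["location"]),round(d["score"],2)) for d in optics.place_of(q,"bearing")])
for l in (.5,.6,.7): plan(W(-.13,.0,.024),down(YAW,l))
E
```

```text
[ 0.4825 -0.0876  0.0248] [-0.4071  0.4004  1.9222 -0.0008  0.8206 -2.0326] [-0.1217  0.0003] [-6.3896 -0.0812  5.4988]
[(array([-0.1509,  0.2525]), 0.69), (array([-0.0774,  0.003 ]), 0.43)]
off [ 0.0092 -0.0001  0.0008] rot [-0.0001 -0.4998  0.    ] rows 3.3336590423363077
off [ 0.0092 -0.0001  0.0008] rot [-0.0001 -0.5998  0.    ] rows 4.000664605592651
off [ 0.0092 -0.0001  0.0008] rot [-0.0001 -0.6998  0.0001] rows 4.667670174133095
```

carry_out(offset=[[0.01, 0, 0], [0.02, 0, -0.003], [0.02, 0, -0.005], [0.02, 0, -0.005], [0.02, 0, -0.005]], delta_rot=[[0, 0, 0], [0, -0.1, 0], [0, -0.2, 0], [0, -0.3, 0], [0, -0.3, 0]])

```text
time_s: 17.3
eef_pos: [0.4596, -0.0881, 0.0288]
tcp_rot: [-0.074, 2.841, 0.013]
contact_force: [-1.0, 0.9, -0.1]
gripper_width: 0.0385
grasp_force: 0.0
```

```bash
cat > ik.py <<'E'
from h import *
from scipy.optimize import least_squares
D=[([1.1112,.2594,1.5361,0,1.348,-.2028],[.1394,.5315,.2305]),([-.7619,.3953,1.5304,0,1.2165,-2.288],[.5019,-.3256,.165]),
([-.2769,.2945,1.982,0,.8602,-.3374],[.4554,-.0143,.0568]),([-.4933,.0545,2.0156,0,1.0707,-1.6776],[.3822,-.0799,.1443]),
([-.5149,.1339,2.0577,0,.9499,-2.134],[.3877,-.0921,.1004]),([-.4071,.4004,1.9222,0,.8206,-2.0326],[.4825,-.0876,.0248])]
s=get_state(); D.append((list(s["joint_pos"]),list(s["eef_pos"])))
def fk(q,k):
    L1,L2,a,L3,h,d,r0=k; t=q[1]+q[2]; u=t+q[4]
    r=r0+L1*np.sin(q[1])+L2*np.sin(t+a)+L3*np.sin(u); z=h+L1*np.cos(q[1])+L2*np.cos(t+a)+L3*np.cos(u)
    c,sn=np.cos(q[0]),np.sin(q[0]); return np.array([c*r-sn*d,sn*r+c*d,z])
f=least_squares(lambda k:np.concatenate([fk(q,k)-p for q,p in D]),[.4,.4,0,.3,.2,.11,0])
print(s["eef_pos"],s["joint_pos"],f.x,np.abs(f.fun).max())
E
python3 ik.py
```

```text
[ 0.4596 -0.0881  0.0288] [-0.565   0.2535  2.2204  0.4025  0.454  -2.5318] [ 0.5375  0.4336  0.1496  0.4089  0.2807  0.1194 -0.0005] 0.0443418751374169
```

```bash
cat >> ik.py <<'E'
def fk(q,k):
    L1,L2,a,L3,h,d,r0,c=k
    R1=Ro.from_euler('z',q[0]); t=q[1]+q[2]
    w=np.array([r0+L1*np.sin(q[1])+L2*np.sin(t+a),d,h+L1*np.cos(q[1])+L2*np.cos(t+a)])
    R=R1*Ro.from_euler('y',t)*Ro.from_euler('z',q[3])*Ro.from_euler('y',q[4])*Ro.from_euler('z',q[5]+c)
    return R1.apply(w)+L3*R.as_matrix()[:,2],R
f=least_squares(lambda k:np.concatenate([fk(q,k)[0]-p for q,p in D]+[(fk(s["joint_pos"],k)[1].inv()*Ro.from_rotvec(s["tcp_rot"])).as_rotvec()]),[.5,.4,0,.25,.28,.12,0,1.57])
k=f.x; print(k,np.abs(f.fun).max())
lo=np.array([-3.14,-.91,.19,-1.22,.22,-3.12]);hi=np.array([3.14,2.08,2.58,4.36,2.71,3.12])
def ik(pos,R,q0):
    def e(q): p,r=fk(q,k); return np.r_[(p-pos)*5,(r.inv()*R).as_rotvec()]
    g=least_squares(e,np.clip(q0,lo+1e-3,hi-1e-3),bounds=(lo,hi)); return g.x,np.abs(g.fun).max()
if __name__=="__main__":
  for l in (.45,.5,.55,.6,.7):
    q=s["joint_pos"]
    for x in (-.14,-.11,-.08,-.043):
        q,e=ik(W(x,0,.0225),down(YAW,l),q); print(l,x,q,round(e,4))
E
python3 ik.py
```

```text
[ 0.4596 -0.0881  0.0288] [-0.565   0.2535  2.2204  0.4025  0.454  -2.5318] [ 0.5375  0.4336  0.1496  0.4089  0.2807  0.1194 -0.0005] 0.0443418751374169
[ 0.537   0.437   0.1368  0.3568  0.2264  0.1107 -0.0063  1.5708] 0.006228332751733817
0.45 -0.14 [-0.6429  0.2581  2.3271  0.9314  0.345  -3.12  ] 0.0123
0.45 -0.11 [-0.5947  0.2957  2.2735  0.9293  0.3346 -3.0724] 0.0
0.45 -0.08 [-0.5445  0.3308  2.208   0.8521  0.3321 -2.9465] 0.0
0.45 -0.043 [-0.4921  0.374   2.1256  0.7525  0.3374 -2.796 ] 0.0
0.5 -0.14 [-0.6398  0.2516  2.3297  0.9439  0.3412 -3.12  ] 0.055
0.5 -0.11 [-0.5973  0.2912  2.2823  0.9827  0.3293 -3.12  ] 0.0358
0.5 -0.08 [-0.5593  0.3293  2.2341  1.0175  0.3192 -3.12  ] 0.0163
0.5 -0.043 [-0.5134  0.3736  2.1664  1.0059  0.3105 -3.0652] 0.0
0.55 -0.14 [-0.6369  0.2449  2.3323  0.9564  0.3377 -3.12  ] 0.0976
0.55 -0.11 [-0.5945  0.2855  2.2844  0.9946  0.326  -3.12  ] 0.0789
0.55 -0.08 [-0.5567  0.3243  2.2357  1.0288  0.316  -3.12  ] 0.0599
0.55 -0.043 [-0.5155  0.3705  2.1749  1.0663  0.3056 -3.12  ] 0.036
0.6 -0.14 [-0.634   0.2382  2.3349  0.9688  0.3344 -3.12  ] 0.1401
0.6 -0.11 [-0.5918  0.2796  2.2864  1.0063  0.3229 -3.12  ] 0.122
0.6 -0.08 [-0.5542  0.3192  2.2373  1.04    0.3132 -3.12  ] 0.1035
0.6 -0.043 [-0.5133  0.3662  2.176   1.0769  0.303  -3.12  ] 0.0801
0.7 -0.14 [-0.6286  0.2243  2.3401  0.9935  0.3285 -3.12  ] 0.225
0.7 -0.11 [-0.5869  0.2677  2.2905  1.0297  0.3175 -3.12  ] 0.2081
0.7 -0.08 [-0.5497  0.3089  2.2405  1.0622  0.3081 -3.12  ] 0.1906
0.7 -0.043 [-0.5092  0.3575  2.1782  1.0979  0.2984 -3.12  ] 0.1682
```

```bash
cat > t.py <<'E'
from ik import *
print()
for yaw in (-.05,-.1,-.15):
  for l in (.5,.55,.6):
    q=s["joint_pos"]
    for x in (-.13,-.043):
        q,e=ik(W(x,0,.0225),down(yaw,l),q); print(yaw,l,x,q,round(e,4))
E
python3 t.py
```

```text
[ 0.4596 -0.0881  0.0288] [-0.565   0.2535  2.2204  0.4025  0.454  -2.5318] [ 0.5375  0.4336  0.1496  0.4089  0.2807  0.1194 -0.0005] 0.0443418751374169
[ 0.537   0.437   0.1368  0.3568  0.2264  0.1107 -0.0063  1.5708] 0.006228332751733817

-0.05 0.5 -0.13 [-0.5946  0.2624  2.3396  1.0738  0.2661 -3.12  ] 0.0312
-0.05 0.5 -0.043 [-0.4722  0.3691  2.1754  0.9799  0.2388 -2.9128] 0.0
-0.05 0.55 -0.13 [-0.5906  0.2557  2.3415  1.0849  0.262  -3.12  ] 0.0741
-0.05 0.55 -0.043 [-0.4796  0.3682  2.1974  1.1844  0.2273 -3.12  ] 0.0211
-0.05 0.6 -0.13 [-0.5868  0.2489  2.3434  1.0959  0.2581 -3.12  ] 0.117
-0.05 0.6 -0.043 [-0.4765  0.3637  2.198   1.1935  0.2238 -3.12  ] 0.0654
-0.1 0.5 -0.13 [-0.5762  0.2623  2.3491  1.1329  0.2314 -3.12  ] 0.0241
-0.1 0.5 -0.043 [-0.4576  0.3674  2.1731  0.9209  0.22   -2.7978] 0.0077
-0.1 0.55 -0.13 [-0.5718  0.2554  2.3508  1.1434  0.227  -3.12  ] 0.067
-0.1 0.55 -0.043 [-0.479   0.3678  2.2026  1.227   0.22   -3.12  ] 0.0185
-0.1 0.6 -0.13 [-0.5675  0.2485  2.3525  1.1538  0.2227 -3.12  ] 0.1099
-0.1 0.6 -0.043 [-0.4781  0.3632  2.2028  1.2335  0.22   -3.12  ] 0.0608
-0.15 0.5 -0.13 [-0.573   0.2618  2.355   1.1791  0.22   -3.12  ] 0.0187
-0.15 0.5 -0.043 [-0.4465  0.3652  2.1619  0.7958  0.22   -2.6196] 0.0212
-0.15 0.55 -0.13 [-0.5719  0.2546  2.3562  1.186   0.22   -3.12  ] 0.0618
-0.15 0.55 -0.043 [-0.4827  0.3674  2.207   1.266   0.22   -3.12  ] 0.0436
-0.15 0.6 -0.13 [-0.5707  0.2473  2.3574  1.193   0.22   -3.12  ] 0.1048
-0.15 0.6 -0.043 [-0.4818  0.3627  2.2071  1.2717  0.22   -3.12  ] 0.0573
```

```bash
cat > t.py <<'E'
from ik import *
print(P(s["eef_pos"]))
plan(W(-.126,.0,.026),down(YAW,.43))
# later rows relative to the pose reached at (-.126, lean .43)
R0=down(YAW,.43)
for x,l in ((-.11,.44),(-.09,.45),(-.07,.46),(-.05,.48),(-.043,.49)):
    print(x,l,R0.inv().apply(W(x,0,.026)-W(-.126,0,.026)), ik(W(x,0,.026),down(YAW,l),s["joint_pos"]))
E
python3 t.py|tail -8
```

```text
[ 0.537   0.437   0.1368  0.3568  0.2264  0.1107 -0.0063  1.5708] 0.006228332751733817
[-0.1446  0.0011]
off [-0.0169 -0.001   0.0082] rot [ 0.0004 -0.1307 -0.0032] rows 0.8722537892635913
-0.11 0.44 [-0.0145 -0.      0.0067] (array([-0.5889,  0.287 ,  2.2627,  0.8556,  0.3455, -2.9927]), np.float64(1.0464724247739865e-12))
-0.09 0.45 [-0.0327  0.      0.015 ] (array([-0.5603,  0.3108,  2.2274,  0.8547,  0.3393, -2.9632]), np.float64(5.663113207543535e-14))
-0.07 0.46 [-0.0509  0.      0.0233] (array([-0.5341,  0.3343,  2.1916,  0.8514,  0.3341, -2.9334]), np.float64(8.358765068994243e-15))
-0.05 0.48 [-0.0691 -0.      0.0317] (array([-0.5144,  0.3575,  2.1636,  0.8957,  0.3246, -2.9565]), np.float64(2.4192494253554024e-12))
-0.043 0.49 [-0.0754  0.      0.0346] (array([-0.509 ,  0.3656,  2.1561,  0.9269,  0.32  , -2.9816]), np.float64(1.3222516918182103e-10))
```

carry_out(offset=[[-0.004, 0, 0.0], [-0.008, -0.001, 0.002], [-0.012, -0.001, 0.005], [-0.017, -0.001, 0.008], [-0.017, -0.001, 0.008], [-0.017, -0.001, 0.008]], delta_rot=[[0, -0.03, 0], [0, -0.07, 0], [0, -0.1, -0.003], [0, -0.13, -0.003], [0, -0.13, -0.003], [0, -0.13, -0.003]])

```text
time_s: 17.9
eef_pos: [0.4817, -0.0892, 0.027]
tcp_rot: [-0.078, 2.711, 0.016]
contact_force: [0.3, 0.3, 0.0]
gripper_width: 0.0386
grasp_force: 0.0
```

```bash
cat > t.py <<'E'
from h import *
s=get_state(); print(P(s["eef_pos"]),s["eef_pos"],s["joint_pos"],s["contact_force"])
for x,l in ((-.126,.43),(-.11,.44),(-.09,.45),(-.07,.46),(-.043,.49)): plan(W(x,0,.026),down(YAW,l))
q=optics.read_camera("top");print([(P(d["location"]),round(d["score"],2)) for d in optics.place_of(q,"bearing")])
p=wpic("w7");print([(P(d["location"]),d["location"][2],round(d["score"],2)) for d in optics.place_of(p,"bearing")])
E
python3 t.py
```

```text
[-0.1226 -0.0012] [ 0.4817 -0.0892  0.027 ] [-0.6069  0.2717  2.28    0.8321  0.3536 -2.9897] [0.3392 0.3323 0.049 ]
off [ 0.0035  0.0012 -0.0005] rot [ 0.0003 -0.0008  0.0022] rows 0.07514527752495392
off [-0.011   0.0012  0.0061] rot [ 0.0003 -0.0108  0.0022] rows 0.2536586851711492
off [-0.0292  0.0011  0.0145] rot [ 0.0003 -0.0208  0.0022] rows 0.652466568759138
off [-0.0474  0.0011  0.0228] rot [ 0.0003 -0.0308  0.0022] rows 1.0521798886758333
off [-0.072  0.001  0.034] rot [ 0.0004 -0.0608  0.0022] rows 1.5920213177261184
[(array([-0.0772, -0.0012]), 0.71), (array([ 0.0477, -0.0886]), 0.34)]
[(array([-0.0767, -0.0029]), 0.0224, 0.76)]
```

View pics/w7.png

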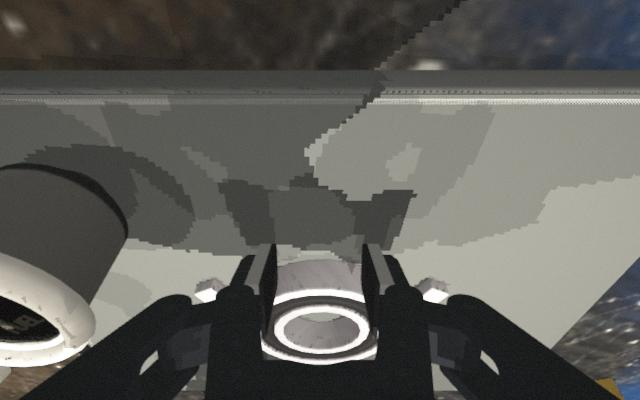

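carry_out(offset=[[-0.005, 0.001, 0.0025], [-0.011, 0.001, 0.006], [-0.018, 0.001, 0.0095], [-0.025, 0.001, 0.0125], [-0.032, 0.001, 0.016], [-0.039, 0.001, 0.019], [-0.0455, 0.001, 0.022], [-0.052, 0.001, 0.025]], delta_rot=[[0, -0.005, 0], [0, -0.01, 0], [0, -0.015, 0], [0, -0.02, 0], [0, -0.024, 0], [0, -0.028, 0], [0, -0.032, 0], [0, -0.037, 0]])

```text
time_s: 18.9
eef_pos: [0.5393, -0.0845, 0.0257]
tcp_rot: [-0.077, 2.673, 0.017]
contact_force: [-4.0, -0.1, 1.0]
gripper_width: 0.0381
grasp_force: 2.3
```

```bash
sed -i 's/^for x,l in.*/for x,l in ((-.05,.48),(-.043,.49)): plan(W(x,0,.026),down(YAW,l))/' t.py; python3 t.py
```

```text
[-0.0648  0.0003] [ 0.5393 -0.0845  0.0257] [-0.528   0.3429  2.186   0.8779  0.3285 -2.9565] [-3.9914 -0.0546  1.0154]
off [-0.0133 -0.0003  0.0064] rot [ 0.0004 -0.0129  0.0028] rows 0.2956675394375609
off [-0.0196 -0.0003  0.0095] rot [ 0.0004 -0.0229  0.0028] rows 0.435628053504722
[(array([-0.0261, -0.0005]), 0.49)]
[(array([-0.0228, -0.0008]), 0.0196, 0.69)]
```

carry_out(offset=[[-0.004, 0, 0.002], [-0.007, 0, 0.0035], [-0.01, 0, 0.005], [-0.013, 0, 0.006], [-0.016, 0, 0.0075], [-0.018, 0, 0.0085], [-0.0195, 0, 0.0095], [-0.0195, 0, 0.0095]], delta_rot=[[0, -0.004, 0], [0, -0.008, 0], [0, -0.011, 0], [0, -0.014, 0], [0, -0.018, 0], [0, -0.021, 0], [0, -0.023, 0], [0, -0.023, 0]])

```text
time_s: 19.9
eef_pos: [0.5607, -0.0835, 0.026]
tcp_rot: [-0.076, 2.651, 0.018]
contact_force: [-0.4, -0.4, -0.4]
gripper_width: 0.0386
grasp_force: 0.4
```

```bash
python3 t.py
```

```text
[-0.0434  0.0001] [ 0.5607 -0.0835  0.026 ] [-0.5081  0.3671  2.1565  0.9314  0.3187 -2.988 ] [-0.3513 -0.3945 -0.4197]
off [ 0.0058 -0.0001 -0.0031] rot [0.0002 0.01   0.0025] rows 0.13195368310762562
off [-0.0004 -0.0001  0.0002] rot [0.0002 0.     0.0025] rows 0.016725949579440593
[(array([-0.0046,  0.0014]), 0.71)]
[(array([-0.0019, -0.001 ]), 0.0166, 0.7)]
```

View pics/w7.png

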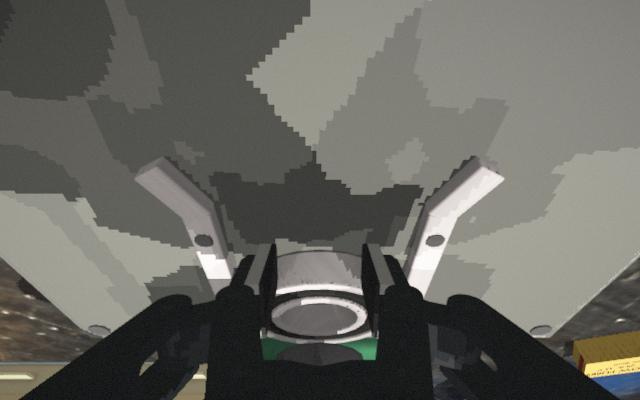

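carry_out(offset=[[-0.001, 0, 0.0005], [-0.002, 0, 0.001], [-0.003, 0, 0.0015], [-0.0035, 0, 0.0017]], delta_rot=[[0, 0, 0], [0, 0, 0], [0, 0, 0], [0, 0, 0]])

```text
time_s: 20.5
eef_pos: [0.5643, -0.0832, 0.0262]
tcp_rot: [-0.077, 2.651, 0.018]
contact_force: [-2.3, 0.1, -0.1]
gripper_width: 0.0386
grasp_force: 0.9
```

```bash
python3 t.py
```

```text
[-0.0398  0.0002] [ 0.5643 -0.0832  0.0262] [-0.5029  0.3708  2.148   0.9178  0.3192 -2.9694] [-2.2992  0.1162 -0.0705]
off [ 0.0091 -0.0002 -0.0047] rot [0.0003 0.0098 0.0027] rows 0.2042029928114761
off [ 0.0029 -0.0002 -0.0014] rot [ 0.0003 -0.0002  0.0027] rows 0.06438190350403497
[(array([-0.0026,  0.0007]), 0.69)]
[(array([0.0018, 0.004 ]), 0.0154, 0.77), (array([ 0.0024, -0.0029]), 0.0139, 0.47)]
```

carry_out(offset=[[-0.001, 0, 0.0005], [-0.002, 0, 0.001], [-0.0025, 0, 0.0012], [-0.0025, 0, 0.0012]], delta_rot=[[0, 0, 0], [0, 0, 0], [0, 0, 0], [0, 0, 0]])

```text
time_s: 21.1
eef_pos: [0.5668, -0.0829, 0.0261]
tcp_rot: [-0.076, 2.651, 0.018]
contact_force: [-4.4, -0.3, 1.0]
gripper_width: 0.0386
grasp_force: 1.9
```

```bash
python3 t.py
```

```text
[-0.0373  0.0003] [ 0.5668 -0.0829  0.0261] [-0.4993  0.3737  2.1421  0.9086  0.3195 -2.9568] [-4.3936 -0.3414  0.9867]
off [ 0.0113 -0.0003 -0.0059] rot [0.0003 0.0094 0.0026] rows 0.2545291119503106
off [ 0.0051 -0.0003 -0.0026] rot [ 0.0004 -0.0006  0.0026] rows 0.11464509806525233
[(array([-0.0005,  0.0013]), 0.52), (array([-0.0003,  0.0005]), 0.44), (array([-0.1569, -0.0989]), 0.24)]
[(array([ 0.0023, -0.0006]), 0.0163, 0.86)]
```

carry_out(offset=[[-0.001, 0, 0.0005], [-0.002, 0, 0.001], [-0.003, 0, 0.0014], [-0.003, 0, 0.0014]], delta_rot=[[0, 0, 0], [0, 0, 0], [0, 0, 0], [0, 0, 0]])

```text
time_s: 21.7
eef_pos: [0.5679, -0.0824, 0.0256]
tcp_rot: [-0.076, 2.654, 0.018]
contact_force: [-18.5, -2.9, 8.5]
gripper_width: 0.0384
grasp_force: 10.5
```

```bash
python3 t.py
```

```text
[-0.0361  0.0008] [ 0.5679 -0.0824  0.0256] [-0.4959  0.3761  2.138   0.8961  0.3199 -2.9409] [-18.5195  -2.9207   8.4516]
off [ 0.0121 -0.0008 -0.0069] rot [0.0007 0.0069 0.0021] rows 0.2781559412415038
off [ 0.0059 -0.0008 -0.0036] rot [ 0.0007 -0.0031  0.0021] rows 0.13874404692113879
[(array([-0.001 , -0.0009]), 0.44)]
[(array([0.0036, 0.0007]), 0.0149, 0.96)]
```

carry_out(offset=[[0.003, 0, -0.0015], [0.015, 0, -0.008], [0.03, 0, -0.016], [0.045, 0, -0.025], [0.06, 0, -0.04], [0.07, 0, -0.07], [0.075, 0, -0.09], [0.075, 0, -0.09]], delta_rot=[[0, 0, 0], [0, 0, 0], [0, 0.05, 0], [0, 0.1, 0], [0, 0.15, 0], [0, 0.15, 0], [0, 0.15, 0], [0, 0.15, 0]])

```text
time_s: 22.7
eef_pos: [0.4627, -0.0898, 0.0728]
tcp_rot: [-0.08, 2.797, 0.009]
contact_force: [0.5, -0.2, 0.4]
gripper_width: 0.0383
grasp_force: 0.0
```

```bash
cat > t.py <<'E'
from h import *
s=get_state(); print(P(s["eef_pos"]),s["eef_pos"],s["joint_pos"])
q=optics.read_camera("top")
p=wpic("w8")
for c in (q,p):
  for t in ("bearing","nest","ram_pad"): print(t,[(P(d["location"]),d["location"][2],round(d["score"],2)) for d in optics.place_of(c,t)])
for t in ("lever_knob","lever_hub"): print(t,[(d["location"],round(d["score"],2)) for d in optics.place_of(q,t)])
for n,X in dict(nest=W(0,0,.014),knob=W(.064-.0,-.0875,.196)).items(): print(n,proj(p,X))
cv2.imwrite("pics/c.png",cv2.resize(p["frame"][200:400,180:460],None,fx=2.8,fy=2.8))
E
python3 t.py
```

```text
[-0.1415 -0.0008] [ 0.4627 -0.0898  0.0728] [-0.587   0.1507  2.2055  0.3988  0.5399 -2.5334]
bearing [(array([-0.0005,  0.0012]), 0.0132, 0.84), (array([-0.1528,  0.2531]), 0.0011, 0.63), (array([-0.21  , -0.3426]), -0.0016, 0.53)]
nest [(array([-0.0027, -0.0027]), 0.0113, 0.68)]
ram_pad [(array([-0.003 ,  0.0007]), 0.053, 0.62)]
bearing [(array([0.0028, 0.0007]), 0.0139, 0.88)]
nest [(array([ 0.0015, -0.0014]), 0.0136, 0.76)]
ram_pad [(array([0.0027, 0.0029]), 0.048, 0.5)]
lever_knob [([0.5774, -0.173, 0.3051], 0.78)]
lever_hub [([0.6582, -0.167, 0.1943], 0.58), ([0.5499, -0.0908, 0.1466], 0.24)]
nest [321.2177 324.5964]
knob [156.0264 702.4369]
```

View pics/w8.png

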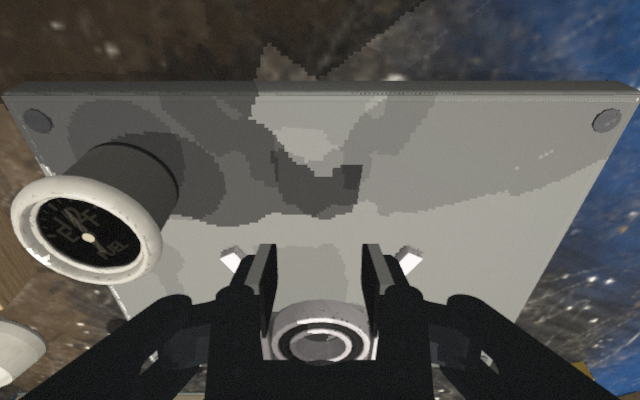

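```bash
cat > t2.py <<'E'
from ik import *
plan(W(-.15,-.0875,.36),down(YAW))
for x,z in ((-.15,.36),(-.03,.34),(-.09,.25)): print(ik(W(x,-.0875,z),down(YAW),s["joint_pos"]))
E
python3 t2.py|tail -4
```

```text
off [-0.0888 -0.0878 -0.276 ] rot [0.     0.3392 0.0027] rows 6.0587376728380535
(array([-0.5947,  0.0949,  1.4409, -0.    ,  1.6058, -2.2205]), np.float64(1.1955117329639814e-10))
(array([-0.4705,  0.3111,  1.217 ,  0.    ,  1.6135, -2.0963]), np.float64(2.7141422272586387e-13))
(array([-0.5264,  0.2417,  1.521 ,  0.    ,  1.3789, -2.1522]), np.float64(7.722585368818413e-13))
```

carry_out(offset=[[-0.01, 0, -0.035], [-0.025, 0, -0.08], [-0.04, 0, -0.125], [-0.055, -0.01, -0.17], [-0.07, -0.03, -0.215], [-0.082, -0.055, -0.255], [-0.0888, -0.08, -0.276], [-0.0888, -0.0878, -0.276]], delta_rot=[[0, 0.05, 0], [0, 0.1, 0], [0, 0.15, 0], [0, 0.2, 0], [0, 0.25, 0], [0, 0.3, 0], [0, 0.339, 0], [0, 0.339, 0]], fingers=1)

```text
time_s: 24.0
eef_pos: [0.4608, -0.1797, 0.3635]
tcp_rot: [-0.089, 3.135, -0.008]
contact_force: [0.2, -0.5, 0.1]
gripper_width: -0.0002
grasp_force: 0.0
```

```bash
cat > t3.py <<'E'
from h import *
s=get_state(); print(P(s["eef_pos"]),s["eef_pos"],s["contact_force"],s["gripper_width"])
for c in (wpic("w%d"%(s["time_s"]*10)),optics.read_camera("top"),optics.read_camera("scene")):
  for t in ("lever_knob","lever_hub"): 
    for d in optics.place_of(c,t)[:2]: print(t,P(d["location"]),d["location"][2],round(d["score"],2))
    for d in optics.boxes_of(c,t)[:1]: print("  box",P(d["location"]),d["location"][2],round(d["score"],2))
E
python3 t3.py
```

```text
[-0.1484 -0.0904] [ 0.4608 -0.1797  0.3635] [ 0.2162 -0.5083  0.1086] -0.00021939695991374304
lever_knob [-0.0273 -0.0898] 0.3073 0.88
lever_knob [-0.0571  0.0005] 0.1449 0.48
  box [-0.0404 -0.0866] 0.3012 0.69
lever_hub [ 0.0455 -0.0824] 0.1979 0.58
  box [-0.0825  0.0083] 0.0216 0.56
  box [-0.2725 -0.2556] 0.0568 0.24
  box [-0.0952 -0.0056] 0.0163 0.67
lever_knob [-0.0274 -0.0886] 0.2991 0.67
  box [-0.0167 -0.0785] 0.2785 0.41
lever_hub [ 0.0476 -0.0928] 0.1984 0.77
  box [-0.0205  0.0291] 0.0233 0.82
```

carry_out(offset=[[-0.03, 0, 0], [-0.065, 0.001, 0], [-0.1, 0.002, 0], [-0.118, 0.002, 0.005], [-0.12, 0.002, 0.02], [-0.12, 0.002, 0.025], [-0.12, 0.002, 0.025]], delta_rot=[[0, 0, 0], [0, 0, 0], [0, 0, 0], [0, 0, 0], [0, 0, 0], [0, 0, 0], [0, 0, 0]])

```text
time_s: 25.45
eef_pos: [0.5779, -0.1678, 0.3346]
tcp_rot: [0.09, -3.139, -0.0]
contact_force: [0.1, -0.6, 0.3]
gripper_width: 0.0
grasp_force: 0.0
```

```bash
python3 t3.py; python3 -c "
from h import *
for t in (0,.1,.2,.3,.4,.5,.6,.7,.8,.85):
    f=np.pi/3-t; plan(W(.04-.13*np.cos(f),-.0885,.196+.13*np.sin(f)+.016),down(YAW))"
```

```text
[-0.0308 -0.085 ] [ 0.5779 -0.1678  0.3346] [ 0.0635 -0.5826  0.2662] 1.673620543412299e-05
  box [-0.0344 -0.0899] 0.312 0.8
lever_hub [-0.0258 -0.0855] 0.3053 0.74
  box [-0.0557 -0.0077] 0.0179 0.66
lever_knob [-0.0295 -0.0939] 0.3034 0.53
lever_knob [-0.2788 -0.2665] -0.0013 0.34
  box [-0.0329 -0.0939] 0.3044 0.65
lever_hub [ 0.045  -0.0872] 0.1974 0.64
lever_hub [-0.1551 -0.1011] 0.0184 0.59
  box [-0.0575 -0.0135] 0.0156 0.94
lever_knob [-0.0284 -0.0874] 0.3024 0.53
  box [-0.0179 -0.0769] 0.2773 0.65
lever_hub [ 0.0464 -0.094 ] 0.2011 0.77
  box [-0.0199  0.0247] 0.0212 0.77
off [-0.0053 -0.0032  0.0111] rot [-0.0011  0.001   0.0023] rows 0.25437883961254837
off [ 0.0057 -0.0032  0.0182] rot [-0.0011  0.001   0.0023] rows 0.38572811821403363
off [ 0.0158 -0.0031  0.0263] rot [-0.0011  0.001   0.0023] rows 0.6163274051282839
off [ 0.0251 -0.0031  0.0353] rot [-0.0011  0.001   0.0023] rows 0.869263857245872
off [ 0.0335 -0.0031  0.0453] rot [-0.0011  0.001   0.0023] rows 1.1279681995719633
off [ 0.0408 -0.0031  0.056 ] rot [-0.0011  0.001   0.0023] rows 1.387362485360797
off [ 0.047  -0.003   0.0674] rot [-0.0011  0.001   0.0023] rows 1.6451406275591873
off [ 0.052  -0.003   0.0794] rot [-0.0011  0.001   0.0023] rows 1.8999054442632608
off [ 0.0559 -0.003   0.0918] rot [-0.0011  0.001   0.0023] rows 2.150630069889371
off [ 0.0573 -0.003   0.0982] rot [-0.0011  0.001   0.0023] rows 2.2742076333933485
```

carry_out(offset=[[-0.002, -0.003, 0.008], [0.0, -0.003, 0.013], [0.005, -0.003, 0.018], [0.0105, -0.003, 0.022], [0.016, -0.003, 0.0265], [0.0205, -0.003, 0.031], [0.025, -0.003, 0.0355], [0.0295, -0.003, 0.0405]], delta_rot=[[0, 0, 0], [0, 0, 0], [0, 0, 0], [0, 0, 0], [0, 0, 0], [0, 0, 0], [0, 0, 0], [0, 0, 0]])

```text
time_s: 27.0
eef_pos: [0.5487, -0.1731, 0.2975]
tcp_rot: [-0.09, 3.137, -0.005]
contact_force: [-5.2, 0.6, 15.0]
gripper_width: -0.0002
grasp_force: 7.4
```

```bash
python3 t3.py; python3 -c "
from h import *
for t in (.4,.5,.6,.7,.8,.85):
    f=np.pi/3-t; plan(W(.04-.13*np.cos(f),-.0885,.196+.13*np.sin(f)+.016),down(YAW))"
```

```text
[-0.0602 -0.0887] [ 0.5487 -0.1731  0.2975] [-5.2016  0.6109 15.0212] -0.00015277179138457886
  box [-0.064  -0.0863] 0.2856 0.77
  box [-0.0653 -0.0056] 0.0185 0.77
lever_knob [-0.0556 -0.0906] 0.2795 0.46
  box [-0.0711 -0.0101] 0.0163 0.83
lever_knob [-0.056  -0.0865] 0.2768 0.44
  box [-0.0328 -0.0785] 0.258 0.72
lever_hub [ 0.0473 -0.0931] 0.199 0.61
  box [-0.0204  0.0263] 0.0219 0.62
off [0.0026 0.0002 0.0064] rot [-0.0026  0.0002  0.002 ] rows 0.13756010705663274
off [0.0099 0.0002 0.0171] rot [-0.0026  0.0002  0.002 ] rows 0.39543106050738747
off [0.0161 0.0003 0.0285] rot [-0.0026  0.0002  0.002 ] rows 0.6552577054184311
off [0.0211 0.0003 0.0405] rot [-0.0026  0.0002  0.002 ] rows 0.9138850576464437
off [0.0249 0.0004 0.0529] rot [-0.0026  0.0002  0.002 ] rows 1.170376258390475
off [0.0264 0.0004 0.0593] rot [-0.0026  0.0002  0.002 ] rows 1.2975927299054582
```

carry_out(offset=[[0.003, 0, 0.006], [0.0065, 0, 0.0115], [0.01, 0, 0.017], [0.013, 0, 0.0225], [0.016, 0, 0.0285], [0.0185, 0, 0.0345], [0.021, 0, 0.0405], [0.023, 0, 0.0455]], delta_rot=[[0, 0, 0], [0, 0, 0], [0, 0, 0], [0, 0, 0], [0, 0, 0], [0, 0, 0], [0, 0, 0], [0, 0, 0]])

```text
time_s: 28.55
eef_pos: [0.5188, -0.1747, 0.2503]
tcp_rot: [0.089, -3.127, 0.003]
contact_force: [-16.5, -1.7, 13.7]
gripper_width: 0.0004
grasp_force: 9.3
```

```bash
python3 t3.py; python3 -c "
from h import *
for t in (.75,.8,.85,.9):
    f=np.pi/3-t; plan(W(.04-.13*np.cos(f),-.0885,.196+.13*np.sin(f)+.016),down(YAW))"
```

```text
[-0.0902 -0.0887] [ 0.5188 -0.1747  0.2503] [-16.4832  -1.7036  13.6727] 0.0004471289078612804
  box [-0.0328 -0.0885] 0.2281 0.72
lever_hub [-0.0014  0.0024] 0.0331 0.2
  box [-0.0825  0.0056] 0.0191 0.67
lever_knob [-0.0794 -0.0905] 0.2344 0.46
  box [-0.0944 -0.005 ] 0.0221 0.34
lever_hub [-0.1037 -0.0004] 0.0199 0.72
  box [-0.0942 -0.0061] 0.0175 0.92
  box [-0.052  -0.0791] 0.222 0.45
lever_hub [ 0.0447 -0.0893] 0.2004 0.86
  box [-0.0241  0.0289] 0.0231 0.72
off [-0.      0.0003  0.0001] rot [-0.0019 -0.0013  0.0021] rows 0.02058836135602758
off [0.0017 0.0003 0.0064] rot [-0.0019 -0.0013  0.0021] rows 0.1317567698727165
off [0.0031 0.0003 0.0127] rot [-0.0019 -0.0013  0.0021] rows 0.2616289903673107
off [0.0042 0.0003 0.0191] rot [-0.0019 -0.0013  0.0021] rows 0.3913734765893769
```

carry_out(offset=[[0, 0, -0.01], [0, 0, -0.02], [-0.008, 0, -0.02], [-0.01, 0, -0.015], [-0.01, 0, -0.008], [-0.009, 0, -0.002], [-0.008, 0, 0.003], [-0.008, 0, 0.003]], delta_rot=[[0, 0, 0], [0, 0, 0], [0, 0, 0], [0, 0, 0], [0, 0, 0], [0, 0, 0], [0, 0, 0], [0, 0, 0]])

```text
time_s: 30.1
eef_pos: [0.5334, -0.1734, 0.2457]
tcp_rot: [0.09, -3.139, 0.0]
contact_force: [-0.4, 0.4, 0.7]
gripper_width: -0.0002
grasp_force: 0.0
```

```bash
python3 t3.py; python3 -c "
from h import *
q=optics.read_camera('scene')
for c in (q,optics.read_camera('top')):
  for t in ('ram_pad','bearing'): print(t,[(P(d['location']),d['location'][2],round(d['score'],2)) for d in optics.place_of(c,t)])"
```

```text
[-0.0756 -0.0882] [ 0.5334 -0.1734  0.2457] [-0.4323  0.4105  0.6605] -0.00016053360414200612
lever_knob [-0.077  -0.0882] 0.2308 0.83
  box [-0.0852 -0.086 ] 0.2381 0.75
lever_hub [-0.2167 -0.3402] 0.0002 0.73
lever_hub [-0.0798 -0.0864] 0.2279 0.71
  box [-0.0824  0.0035] 0.0179 0.89
lever_knob [-0.0819 -0.0906] 0.2294 0.62
  box [-0.0893 -0.0103] 0.0221 0.39
  box [-0.0913 -0.0103] 0.02 0.63
lever_knob [-0.0814 -0.0867] 0.2252 0.55
  box [-0.0556 -0.0788] 0.2215 0.63
lever_hub [ 0.0491 -0.0931] 0.1985 0.91
ram_pad [(array([-0.0023,  0.0038]), 0.0323, 0.9)]
bearing [(array([-0.1514,  0.2534]), -0.0006, 0.88), (array([0.0042, 0.0025]), 0.0111, 0.5)]
ram_pad [(array([0.0013, 0.0002]), 0.0312, 0.59)]
bearing [(array([ 0.0004, -0.0021]), 0.0111, 0.67), (array([-0.1516,  0.2528]), -0.0015, 0.62)]
```

carry_out(offset=[[0, 0, 0.002], [0, 0, 0.004], [0, 0, 0.006], [0, 0, 0.006]], delta_rot=[[0, 0, 0], [0, 0, 0], [0, 0, 0], [0, 0, 0]])

```text
time_s: 31.55
eef_pos: [0.534, -0.1739, 0.2434]
tcp_rot: [-0.09, 3.138, -0.004]
contact_force: [-6.2, 2.1, 14.8]
gripper_width: 0.0002
grasp_force: 7.7
```

carry_out(offset=[[0, 0, 0.002], [0, 0, 0.004], [0, 0, 0.005], [0, 0, 0.005]], delta_rot=[[0, 0, 0], [0, 0, 0], [0, 0, 0], [0, 0, 0]])

```text
time_s: 31.95
eef_pos: [0.5337, -0.174, 0.242]
tcp_rot: [-0.091, 3.136, -0.008]
contact_force: [-13.4, 4.4, 33.9]
gripper_width: 0.0001
grasp_force: 17.4
```

carry_out(offset=[[0, 0, -0.01], [0, 0, -0.03], [0, 0, -0.06], [0, 0, -0.1], [0.03, 0, -0.12], [0.06, 0, -0.12], [0.08, 0, -0.12], [0.08, 0, -0.12]], delta_rot=[[0, 0, 0], [0, 0, 0], [0, 0, 0], [0, 0, 0], [0, 0, 0], [0, 0, 0], [0, 0, 0], [0, 0, 0]])

```text
time_s: 32.75
eef_pos: [0.4526, -0.1781, 0.3562]
tcp_rot: [-0.088, 3.139, -0.003]
contact_force: [-0.7, 0.9, -0.3]
gripper_width: 0.0004
grasp_force: 0.0
```

```bash
python3 t3.py; python3 -c "
from h import *
for c in (optics.read_camera('scene'),optics.read_camera('top'),wpic('wz')):
  for t in ('ram_pad','bearing','pine_block','gauge','oil_can','polish_tin'): print(t,[(P(d['location']),d['location'],round(d['score'],2)) for d in optics.place_of(c,t)][:2])"
```

```text
[-0.1565 -0.0884] [ 0.4526 -0.1781  0.3562] [-0.6504  0.9357 -0.2744] 0.00044703431467190026
  box [ 0.0267 -0.0883] 0.2106 0.54
lever_hub [ 0.0449 -0.0842] 0.1949 0.66
  box [-0.0888  0.0128] 0.0195 0.71
lever_knob [-0.0022 -0.0041] 0.0137 0.68
lever_knob [-0.0823 -0.0897] 0.2239 0.5
  box [-0.0885 -0.0917] 0.2234 0.36
lever_hub [ 0.046  -0.0857] 0.1961 0.89
  box [-0.0967 -0.0053] 0.0182 0.59
lever_knob [-0.0835 -0.0865] 0.2214 0.71
lever_hub [ 0.0471 -0.093 ] 0.1967 0.81
  box [-0.0255  0.0277] 0.0219 0.85
ram_pad [(array([-0.0034,  0.0035]), [0.6004, -0.0779, 0.033], 0.62)]
bearing [(array([-0.1499,  0.2516]), [0.4405, 0.1618, 0.0001], 0.79), (array([0.0035, 0.0004]), [0.6075, -0.0806, 0.0129], 0.49)]
pine_block [(array([0.1907, 0.3699]), [0.7741, 0.2986, -0.0021], 0.73)]
gauge []
oil_can [(array([ 0.0455, -0.2991]), [0.6659, -0.3773, -0.0005], 0.6)]
polish_tin []
ram_pad [(array([ 0.0012, -0.0019]), [0.6053, -0.083, 0.0279], 0.46)]
bearing [(array([-0.1525,  0.2536]), [0.4378, 0.1636, 0.0016], 0.76), (array([-0.0013,  0.0018]), [0.6026, -0.0795, 0.0085], 0.61)]
pine_block [(array([-0.1128, -0.2378]), [0.5044, -0.3248, -0.0012], 0.63)]
gauge [(array([-0.154 , -0.1018]), [0.4558, -0.1913, 0.0195], 0.53)]
oil_can [(array([ 0.0405, -0.2951]), [0.6607, -0.3736, -0.0006], 0.54)]
polish_tin [(array([-0.2101, -0.3418]), [0.413, -0.434, -0.0005], 0.73)]
ram_pad [(array([0.0014, 0.0035]), [0.6052, -0.0776, 0.0298], 0.58)]
bearing [(array([-0.0005,  0.0001]), [0.6035, -0.0811, 0.0176], 0.73), (array([-0.1535,  0.2523]), [0.4369, 0.1623, 0.0012], 0.73)]
pine_block [(array([0.1926, 0.3738]), [0.7758, 0.3026, -0.003], 0.84), (array([-0.1165, -0.2375]), [0.5007, -0.3247, 0.0026], 0.66)]
gauge [(array([-0.2151, -0.3411]), [0.408, -0.4336, 0.0023], 0.57)]
oil_can [(array([ 0.0411, -0.2985]), [0.6614, -0.377, -0.0008], 0.58)]
polish_tin [(array([-0.2139, -0.3428]), [0.4093, -0.4352, 0.0021], 0.85)]
```

```bash
python3 -c "
from h import *
print(order.close_job())"
```

```text
the job is handed in; nothing more can be done
None
```

I handed the job in at about 33 s of the 72 s allowed; the hand-in returned no verdict. By camera and force readings, the block lies on the bench, the bearing sits in its nest, the ram's pad rests on it, the gauge, oil can and tin stand where they did, and the arm is clear.

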